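Release the tall battery pack from its dock

TASK

Two cordless-tool battery packs, one tall and one low, are latched side by side in a charging dock on the bench. Press the release key in front of the tall pack so that the hidden catch under it lets go and the pack pops up, then lift that pack out and set it down gently, upright, in the middle of the small rubber mat. Leave the low pack latched in its bay.

Things in the scene. Friction and masses are not known exactly. Their poses are not given: they have to be found in the camera images.
- dock: Black two-bay charging dock fixed to the bench, 140 x 186 mm, top 45 mm above the bench. Origin: on the bench under its centre; -x towards the robot. Bays at y = +50 and -50 mm, x = 0; each has its release key (ribbed metal plate 28 x 34 mm) at x = -64 mm, same y, top at z = 56 mm. A key goes straight down 9 mm (4 to 12 N), springs back, and frees its pack when more than 7 mm down.
- tall_pack: Tall battery pack: grey block 72 x 50 x 52 mm (x, y, z; two dark bands) on a narrower black stem 60 x 44 mm, 34 mm high, seated in either bay; 0.2 to 0.45 kg. Origin: centre of the stem's underside, z up; latched, 12 mm above the bench, axes as the dock's. Freed, a spring lifts it 17 mm and it stays up, loose: grip the block across y, draw it straight up. It stands on its stem.
- low_pack: Low battery pack, latched in the other bay: same block and stem, but the grey block is only 27 mm high, with one dark band. Origin: centre of the stem's underside. It stays where it is.
- mat: Flat square mat of black ribbed rubber, 120 x 120 x 4 mm, fixed to the bench between dock and robot. Origin: centre of its underside; its top is 4 mm higher.
Not all that is in view belongs to the job. What is shaped like the tall_pack but purple is not meant.

How it is judged:
By the outcome, as a careful person would: the job done as asked, in the order asked, and still so for the second after the job is handed in, with the robot touching nothing.
It also fails if it takes over 46 s, if anything falls off the work surface, if the arm or the gripper's body presses on something with over 40 N, if the wrist force passes 120 N, or if a joint passes its speed limit or range.

ROBOT

A 6-joint arm with a two-finger parallel gripper is mounted at the origin on a cart in front of the work surface, level with it; the furniture and walls round the work are solid. World frame = base frame: x ahead of the robot, y to its left, z up, the work surface at z = 0. Lengths are in m, angles in degrees, forces in N, time in s.
With the tool pointing down it reaches from about 0.375 to 0.9 m from the base axis. Payload 3.1 kg.
Tool frame: the origin (TCP) lies on the centre line of the jaws, within the pads' length; the fingertips stand finger_overhang ahead of it and the grasp point (between the pads) lies 5 mm behind it (finger_overhang is the distance from the TCP to the fingertips, in m); z points along the fingers, y is the line along which they close (so a half turn about z gives the same grasp; the last joint's range is limited). The gripper opens to 87 mm and grips with 3 to 60 N. Pads are 19 mm wide; open, the fingers measure 117 mm over their backs; the gripper's body (75 mm by 190 mm) begins 51 mm behind the grasp point.
Start: joints at [-80.816, 30.224, 82.088, -0, 67.689, -10.227], TCP at [0.208, -0.589, 0.237] pointing down, gripper open.
Joint ranges: [-176.69, 176.69], [-43.24, 126.21], [12.49, 139.97], [-82, 262], [0, 151.66], [-163.58, 163.58]. Speed limits (degrees/s): [159.86, 159.86, 180, 180, 180, 180].

INTERFACE

Orientations are given as a 3x3 rotation matrix whose columns are the frame's x, y, z axes.
In Python, from rig import read_state, capture, calibration, hand_in, finger_overhang gives the robot as it stands.
- The arm moves only by the tool send_rows, never from a script. Its argument "plan" is a list of rows, each a list of 5 numbers: the closure in counts, from 0 (fully open) to 255 (shut), then the shift along the tool's x, y, z in m, then the turn about the tool's z in rad. A call has 1 to 20 rows; each row shifts and turns the commanded pose from where the row before left it, along the tool's axes as they then stand; what a row does not reach is not made up. A row lasts 1/12 s, in which the tool goes at most 41.7 mm and 7.16 degrees, less where a joint would pass 70% of its speed; a pose out of reach is approached as far as the arm can. A call is refused whole if a number of a shift passes 0.0417 or a number of a turn 0.125, either way. A call with a gripper value outside its range is refused whole. The fingers move at their own pace and stop on an object; the grip force is fixed at half the most. Time passes only in rows, so rows that do not move let the fingers close. It gives the time, the measured TCP pose, the force, the opening and the grip force at its end, in the units of the state.
- read_state(): the state, without advancing time (a new reading comes with each control period).
- capture(name): name is "scene" or "top" or "wrist"; returns (picture, depth): 384x512x3 uint8, blue, green, red; 384x512 float32, m along the optical axis (not along the pixel's ray), 0 where there is no reading.
- calibration(name): a dict with "fx", "fy", "cx", "cy" (pixels), "xyz" and "rotation" of the camera in the world. Camera axes: x right, y down, z forward; pixel columns grow to the right and rows downward; lengths in m; the calibration is good to about 2 mm. A picture is of the moment at which its call begins: read the wrist's pose just before it. calibration takes no time and is no camera call; for the wrist camera it gives the pose at the moment of the call.
- hand_in(): hands the job in; it is judged then, once.
The state is a dict: "time_s": time; "joint_positions": joint angles; "qvel": joint speeds; "tau": joint torques, N m; "position": TCP position; "tcp_rot": TCP orientation; "force": force on the tool from outside, world axes, zero at the start; "moment": the same for the moment, N m; "opening": opening from 0.0 (shut) to 1.0 (fully open); "grasp_force": force on a finger pad.
Only numpy, scipy, OpenCV 4.12 (cv2) and the standard library are available. Lean on these libraries where they do the work, as an engineer would, in place of code of your own. Each camera call takes 0.05 s, during which the arm holds its last target. There are 200 camera calls.

## Working session

There is one attempt and no reset: what is moved stays moved. The work goes in short steps, Python scripts to look and compute and a tool call to move; the robot and the scene stay as the last step left them, time stands still between calls to the robot, and variables do not carry over. Pictures are saved under pics/ and viewed, at most 10 in all, crops included, and the job is handed in when it is done.

Besides the shell and the picture viewer there is one more tool, called after ">>>" as name(argument=value, ...) on one line, values as JSON. send_rows: Moves the arm, as the interface text tells. Its arguments: {"type":"object","properties":{"plan":{"type":"array","items":{"type":"array","items":{"type":"number"}}}},"required":["plan"]}

```bash
mkdir -p pics; ls; python3 - <<'E'
from rig import *
import cv2,numpy as np
s=read_state();print(s['time_s'],s['position'],np.round(s['tcp_rot'],3),finger_overhang if not callable(finger_overhang) else finger_overhang())
a,d=capture("scene");b,e=capture("top")
np.savez('c.npz',a=a,d=d,b=b,e=e)
for n in("scene","top"):print(n,calibration(n))
cv2.imwrite('pics/s.png',a);cv2.imwrite('pics/t.png',b)
E
```

```text
pics
0.0 [ 0.20764168 -0.58874926  0.23557425] [[ 0.943  0.332 -0.   ]
 [ 0.332 -0.943  0.002]
 [ 0.    -0.002 -1.   ]] 0.014
scene {'fx': 401.61797818122, 'fy': 401.61797818122, 'cx': 262.323701520427, 'cy': 188.57467041598727, 'xyz': array([-0.07420891, -0.82111367,  0.51845811]), 'rotation': array([[ 0.52012034, -0.49260078,  0.69772438],
       [-0.85407332, -0.29442983,  0.42880047],
       [-0.00579658, -0.81893562, -0.57385612]])}
top {'fx': 420.2144698653151, 'fy': 420.2144698653151, 'cx': 256.6431479280481, 'cy': 194.3738720077014, 'xyz': array([ 0.42995903, -0.43598481,  0.91377468]), 'rotation': array([[-0.03097219, -0.99745953,  0.06414986],
       [-0.99933623,  0.02967116, -0.02113562],
       [ 0.01917852, -0.06476189, -0.99771643]])}
```

View pics/s.png

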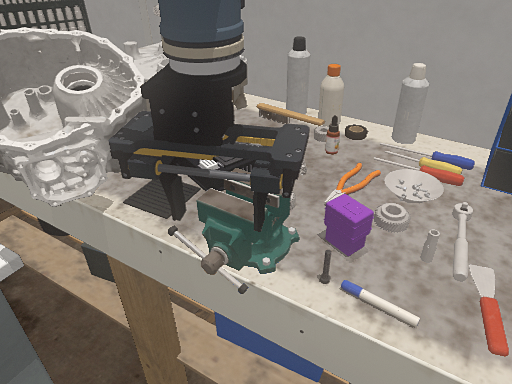

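View pics/t.png

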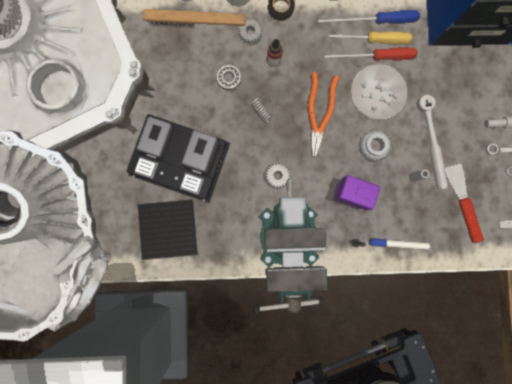

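The scene view shows the arm hiding the dock, with the purple decoy at (348,222). The top view shows the dock at about (178,157), its packs at (156,137) and (203,155) with keys at (145,167) and (193,184), and the mat at (167,229). The purple decoy is at (358,192), and the tall castings are to the left. Next I'll use depth to tell which of the two packs is the tall one.

```bash
cat > h.py <<'E'
import numpy as np,cv2
def pts(d,c):
    v,u=np.mgrid[:384,:512]
    p=np.stack([(u-c['cx'])/c['fx']*d,(v-c['cy'])/c['fy']*d,d],-1)
    return p@np.array(c['rotation']).T+c['xyz']
def ray(u,v,z,c):
    r=np.array(c['rotation'])@[(u-c['cx'])/c['fx'],(v-c['cy'])/c['fy'],1]
    return c['xyz']+r*(z-c['xyz'][2])/r[2]
E
python3 - <<'E'
from h import *;from rig import calibration
f=np.load('c.npz');b=f['b'];P=pts(f['e'],calibration('top'));Z=P[...,2]
cv2.imwrite('pics/t2.png',cv2.resize(b[100:270,110:250],None,fx=4,fy=3.5,interpolation=cv2.INTER_CUBIC)[:600])
for u,v in[(156,137),(203,155),(145,167),(193,184),(167,229),(150,152),(120,120),(100,240),(290,240)]:print(u,v,np.round(P[v,u],4))
def rect(m,n):
    m=m.astype(np.uint8);N,L,S,C=cv2.connectedComponentsWithStats(m)
    for i in range(1,N):
        if S[i,4]<60: continue
        q=P[L==i];r=cv2.minAreaRect((q[:,:2]*1000).astype(np.float32))
        print(n,S[i,:],np.round(r[0],1),np.round(r[1],1),round(r[2],1),np.round(np.median(q[:,2]),4))
roi=np.zeros(Z.shape,bool);roi[105:205,122:235]=1
rect(roi&(Z>.02)&(Z<.12),'dock')
rect(roi&(Z>.06)&(Z<.12),'packs')
roi=np.zeros(Z.shape,bool);roi[195:265,132:203]=1
rect(roi&(b.max(2)<55),'mat')
E
```

```text
156 137 [ 0.6059 -0.2546  0.0724]
203 155 [ 0.5625 -0.3509  0.0981]
145 167 [ 0.5481 -0.2275  0.0551]
193 184 [ 0.5103 -0.3247  0.0552]
167 229 [ 0.4196 -0.2601  0.0029]
150 152 [ 0.5757 -0.2421  0.0724]
120 120 [ 0.6244 -0.2045  0.1442]
100 240 [ 0.4005 -0.1156 -0.0005]
290 240 [ 0.3941 -0.5109  0.141 ]
dock [122 105  16  29 193] [ 644.4 -205.7] [18.1 53.1] 65.1 0.0904
dock [ 126  114  101   86 5314] [ 571.2 -289.3] [177.1 131.7] 69.2 0.0469
packs [122 105  12  24 134] [ 645.3 -205.8] [13.1 53.2] 76.9 0.098
packs [137 117  35  41 916] [ 607.8 -249.5] [50.8 72.2] 69.2 0.073
packs [ 182  130   37   44 1037] [ 572.3 -342.9] [50.3 72.2] 69.5 0.0979
mat [ 139  201   57   57 2593] [ 423.5 -319.3] [113.9 233.7] 3.3 0.0038
```

View pics/t2.png

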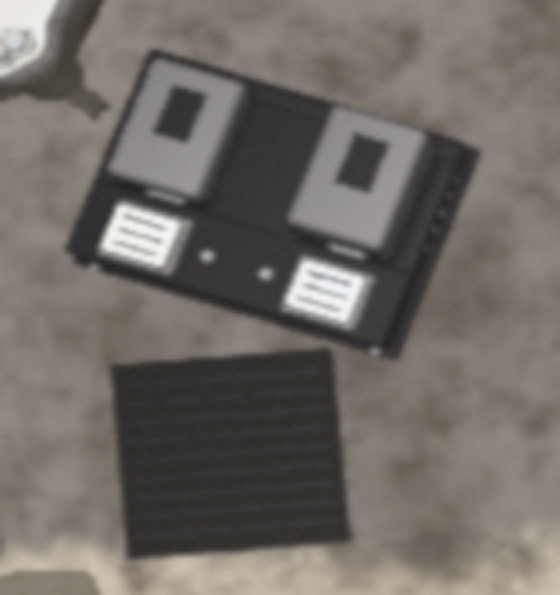

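The tall pack is the grey one with its top at z 98 mm, at pixel (203,155), in the bay at y = -50. The low pack is the one with its top at 73 mm, at (156,137). The enlarged crop shows both as grey, and the purple block at (358,192) is not meant. I'll refine the key and mat positions and check the clearance.

```bash
cat >> h.py <<'E'
def go(x,y,z,yaw):
    from rig import read_state
    s=read_state();R=np.array(s['tcp_rot']);p=np.array(s['position'])
    cur=np.degrees(np.arctan2(R[1,0],R[0,0]));c,k=np.cos(np.radians(yaw)),np.sin(np.radians(yaw))
    Rt=np.array([[c,k,0],[k,-c,0],[0,0,-1]])
    print('turn rad',-np.radians(yaw-cur),'shift(target frame)',np.round(Rt.T@(np.array([x,y,z])-p),4))
E
python3 - <<'E'
from h import *;from rig import calibration
f=np.load('c.npz');b=f['b'];c=calibration('top');P=pts(f['e'],c);Z=P[...,2]
m=np.zeros((384,512),np.uint8);m[155:205,125:220]=(b.min(2)>170)[155:205,125:220]
N,L,S,C=cv2.connectedComponentsWithStats(m)
for i in range(1,N):
    if S[i,4]>40: print('key',C[i],S[i,4],ray(*C[i],.056,c))
print('mat',ray(167.6,229.4,.004,c))
for cr in[(113,366),(330,350),(349,540),(130,556)]:print(np.round(ray(cr[0]/4+110-.4,cr[1]/3.5+100-.4,.004,c),4))
th=np.radians(-20.8);k=np.array([np.cos(th),np.sin(th)])
pk=np.array([.5723,-.3429]);print('key from pack',pk-.064*k,'press',pk-.071*k)
w=(P[...,0]>.2)&(Z<.5);print('maxZ left',[(y,np.round(np.percentile(Z[w&(abs(P[...,1]-y)<.02)],99),3)) for y in(-.2,-.15,-.1,-.05,0)])
go(*(pk-.071*k),.2,-20.8)
E
```

```text
key [144.81140351 166.78070175] 228 [ 0.54840736 -0.22735867  0.056     ]
key [190.90756303 182.61344538] 238 [ 0.51317766 -0.3206047   0.056     ]
mat [ 0.41873259 -0.26156285  0.004     ]
[ 0.4749 -0.1987  0.004 ]
[ 0.4813 -0.3154  0.004 ]
[ 0.3644 -0.3231  0.004 ]
[ 0.3585 -0.2062  0.004 ]
key from pack [ 0.51247116 -0.32017315] press [ 0.50592738 -0.31768741]
maxZ left [(-0.2, np.float64(0.177)), (-0.15, np.float64(0.199)), (-0.1, np.float64(0.205)), (-0.05, np.float64(0.248)), (0, np.float64(0.194))]
turn rad 0.7018440660165657 shift(target frame) [ 0.1826 -0.3594  0.0357]
```

>>> send_rows(plan=[[255,0,0,0,0.117],[255,0,0,0,0.117],[255,0,0,0,0.117],[255,0,0,0,0.117],[255,0,0,0,0.117],[255,0,0,0,0.117],[255,0.0152,-0.03,0,0],[255,0.0152,-0.03,0,0],[255,0.0152,-0.03,0,0],[255,0.0152,-0.03,0,0],[255,0.0152,-0.03,0,0],[255,0.0152,-0.03,0,0],[255,0.0152,-0.03,0,0],[255,0.0152,-0.03,0,0],[255,0.0152,-0.03,0,0],[255,0.0152,-0.03,0,0],[255,0.0152,-0.03,0,0],[255,0.0152,-0.03,0,0],[255,0,0,0,0],[255,0,0,0,0]])

```text
time_s: 1.77
position: [0.5069, -0.3161, 0.2361]
tcp_rot: [[0.936, -0.352, -0.001], [-0.352, -0.936, 0.0], [-0.001, -0.0, -1.0]]
force: [-0.7, -0.2, 0.3]
opening: 0.001
grasp_force: 0.0
```

```bash
python3 - <<'E'
from h import *;from rig import *
go(.5060,-.3178,.2,-20.8);s=read_state();print(s['opening'],s['joint_positions'])
c=calibration('wrist');a,d=capture('wrist');cv2.imwrite('pics/w.png',a);P=pts(d,c)
m=(P[...,2]>.085)&(P[...,2]<.105)&(abs(P[...,0]-.572)<.07)&(abs(P[...,1]+.343)<.07)
q=P[m];print(len(q),cv2.minAreaRect((q[:,:2]*1000).astype(np.float32)) if len(q)>50 else '')
m=(a.min(2)>150)&(abs(P[...,2]-.056)<.008)&(abs(P[...,0]-.513)<.04)&(abs(P[...,1]+.32)<.04)
q=P[m];print(len(q),q.mean(0) if len(q) else'', cv2.minAreaRect((q[:,:2]*1000).astype(np.float32)) if len(q)>50 else '')
E
```

```text
turn rad 0.0036267326630040272 shift(target frame) [-0.0003  0.0019  0.0361]
0.0007152998235342686 [-4.26410740e+01  2.81361145e+01  8.61673698e+01 -2.21595622e-02
  6.57528166e+01  6.79602411e+01]
5151 ((575.5816040039062, -340.63641357421875), (50.01882553100586, 71.06744384765625), 69.34781646728516)
860 [ 0.51601495 -0.31844057  0.05670634] ((517.4036865234375, -310.35906982421875), (52.85677719116211, 30.197046279907227), 69.1165771484375)
```

View pics/w.png

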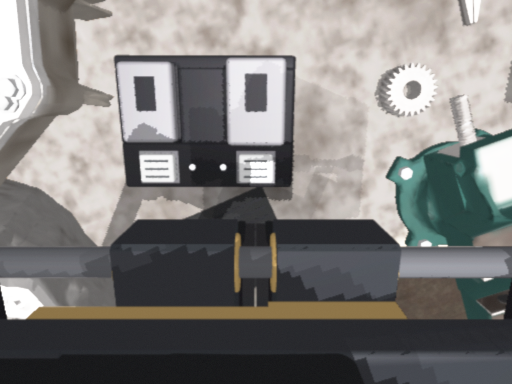

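The wrist view shows the tall pack at (256,100) with its key at (256,167), and the low pack at (150,100). They agree with the top-view position to within 4 mm, so the tool is in place over the key. Next is the press.

>>> send_rows(plan=[[255,0,0,0.027,0],[255,0,0,0.027,0],[255,0,0,0.027,0],[255,0,0,0.027,0],[255,0,0,0.027,0],[255,0,0,0.022,0],[255,0,0,0.005,0],[255,0,0,0.003,0],[255,0,0,0.003,0],[255,0,0,0.003,0],[255,0,0,0.003,0],[255,0,0,0,0],[255,0,0,0,0],[255,0,0,0,0]])

```text
time_s: 2.98
position: [0.5056, -0.3185, 0.0649]
tcp_rot: [[0.935, -0.355, 0.0], [-0.355, -0.935, -0.001], [0.001, 0.001, -1.0]]
force: [-3.1, 1.0, 5.0]
opening: 0.004
grasp_force: 2.6
```

>>> send_rows(plan=[[255,0,0,0.0015,0],[255,0,0,0.0015,0],[255,0,0,0,0],[255,0,0,0,0],[255,0,0,0,0]])

```text
time_s: 3.4
position: [0.5058, -0.3186, 0.0622]
tcp_rot: [[0.935, -0.355, 0.001], [-0.355, -0.935, -0.002], [0.001, 0.001, -1.0]]
force: [-3.9, 1.4, 5.9]
opening: 0.006
grasp_force: 3.1
```

```bash
cat > pk.py <<'E'
from h import *;from rig import *
for n in('top','wrist'):
    c=calibration(n);a,d=capture(n);P=pts(d,c)
    for nm,x,y,lo,hi in(('tall',.574,-.342,.085,.13),('low',.608,-.249,.064,.1)):
        m=(P[...,2]>lo)&(P[...,2]<hi)&(abs(P[...,0]-x)<.05)&(abs(P[...,1]-y)<.05)&(a.min(2)>60)
        q=P[m];print(n,nm,len(q),*( (np.median(q[:,2]),cv2.minAreaRect((q[:,:2]*1000).astype(np.float32))) if len(q)>50 else ()))
E
python3 pk.py
```

```text
top tall 766 0.11416423203146647 ((575.3110961914062, -343.91973876953125), (50.280914306640625, 66.3314437866211), 69.36856842041016)
top low 224 0.07320778972826453 ((630.6044921875, -239.6685028076172), (86.53104400634766, 35.47551727294922), 76.01993560791016)
wrist tall 35902 0.11593379833031658 ((566.6507568359375, -339.845458984375), (66.2393798828125, 64.07379150390625), 69.39965057373047)
wrist low 12108 0.07430216489241288 ((607.1041259765625, -255.89537048339844), (33.40538024902344, 71.64091491699219), 68.6222915649414)
```

The pack popped up: its top is now at about 115 mm, and the low pack is still latched. I'll go straight up, open the gripper and look again.

>>> send_rows(plan=[[255,0,0,-0.01,0],[255,0,0,-0.025,0],[255,0,0,-0.03,0],[255,0,0,-0.03,0],[255,0,0,-0.03,0],[255,0,0,-0.03,0],[0,0,0,-0.02,0],[0,0,0,0,0],[0,0,0,0,0],[0,0,0,0,0],[0,0,0,0,0],[0,0,0,0,0]])

```text
time_s: 4.5
position: [0.5055, -0.3172, 0.2332]
tcp_rot: [[0.935, -0.355, -0.002], [-0.355, -0.935, 0.002], [-0.003, -0.001, -1.0]]
force: [-0.8, 0.0, -0.9]
opening: 0.372
grasp_force: 0.0
```

```bash
cat > pk2.py <<'E'
from h import *;from rig import *
print(read_state()['opening'])
for n in('top','wrist'):
    c=calibration(n);a,d=capture(n);P=pts(d,c)
    for nm,x,y,lo,hi in(('tall',.574,-.342,.106,.123),('low',.608,-.249,.068,.08)):
        m=((P[...,2]>lo)&(P[...,2]<hi)&(abs(P[...,0]-x)<.055)&(abs(P[...,1]-y)<.055)).astype(np.uint8)
        N,L,S,C=cv2.connectedComponentsWithStats(m)
        if N<2: print(n,nm,'none');continue
        q=P[L==1+S[1:,4].argmax()];r=cv2.minAreaRect((q[:,:2]*1000).astype(np.float32));print(n,nm,len(q),np.round(np.median(q[:,2]),4),np.round(r[0],1),np.round(r[1],1),round(r[2],1))
E
python3 pk2.py; python3 -c "
from h import *
go(.5745,-.342,.15,-20.8)"
```

```text
0.37174140667675615
top tall 599 0.1146 [ 582.6 -346.4] [50.4 50.6] 68.8
top low 107 0.0727 [ 636.3 -266.1] [45.3 15.2] 49.9
wrist tall 5926 0.1158 [ 575.2 -340.5] [50.1 71.8] 69.3
wrist low 4505 0.0746 [ 610.4 -247.3] [50.  71.3] 68.9
turn rad -0.00019603433753585854 shift(target frame) [ 0.0731 -0.0014  0.0833]
```

>>> send_rows(plan=[[0,0.018,0,0,0],[0,0.018,-0.001,0,0],[0,0.018,0,0,0],[0,0.018,-0.001,0,0],[0,0,0,0,0],[0,0,0,0,0],[0,0,0,0,0],[0,0,0,0,0],[0,0,0,0.02,0],[0,0,0,0.02,0],[0,0,0,0,0],[0,0,0,0,0]])

```text
time_s: 5.6
position: [0.5728, -0.3407, 0.1936]
tcp_rot: [[0.935, -0.356, -0.003], [-0.356, -0.935, 0.002], [-0.003, -0.001, -1.0]]
force: [1.0, -0.3, 1.3]
opening: 1.001
grasp_force: 0.0
```

```bash
python3 -c "
from h import *
from rig import read_state
print(read_state()['opening'])
go(.5742,-.3413,.083,-20.8)"
```

```text
1.0009194708389821
turn rad -0.0004524364512443184 shift(target frame) [1.500e-03 1.000e-04 1.106e-01]
```

Fingers are fully open. I'll go down and grip.

>>> send_rows(plan=[[0,0.0015,0,0.02,0],[0,0,0,0.02,0],[0,0,0,0.02,0],[0,0,0,0.02,0],[0,0,0,0.02,0],[0,0,0,0.01,0],[0,0,0,0,0],[255,0,0,0,0],[255,0,0,0,0],[255,0,0,0,0],[255,0,0,0,0],[255,0,0,0,0],[255,0,0,0,0],[255,0,0,0,0],[255,0,0,0,0],[255,0,0,0,0],[255,0,0,0,0]])

```text
time_s: 7.02
position: [0.5757, -0.3421, 0.0849]
tcp_rot: [[0.935, -0.355, 0.0], [-0.355, -0.935, -0.0], [0.0, 0.0, -1.0]]
force: [-1.1, 0.4, 2.5]
opening: 0.572
grasp_force: 30.0
```

>>> send_rows(plan=[[255,0,0,-0.005,0],[255,0,0,-0.01,0],[255,0,0,-0.01,0],[255,0,0,-0.015,0],[255,0,0,-0.015,0],[255,0,0,-0.015,0],[255,0,0,-0.015,0],[255,0,0,-0.01,0],[255,0,0,-0.005,0],[255,0,0,0,0],[255,0,0,0,0]])

```text
time_s: 7.93
position: [0.5753, -0.3417, 0.1844]
tcp_rot: [[0.935, -0.355, -0.001], [-0.355, -0.935, 0.0], [-0.001, -0.0, -1.0]]
force: [-0.3, -0.2, -3.4]
opening: 0.572
grasp_force: 30.0
```

```bash
python3 - <<'E'
from h import *
from rig import *
s=read_state();print(s['opening'],s['grasp_force'],s['force'],s['position'])
go(.4195,-.261,.15,-20.8)
a,d=capture('scene');b,e=capture('top');cv2.imwrite('pics/g.png',np.hstack([a[60:300,60:440],b[80:320,80:440]]))
E
```

```text
0.5721686805002405 29.97764921950875 [-0.2994579  -0.17169404 -3.40054785] [ 0.57525819 -0.34168197  0.18438687]
turn rad -0.00014789044701211037 shift(target frame) [-0.1743 -0.0201  0.0344]
```

View pics/g.png

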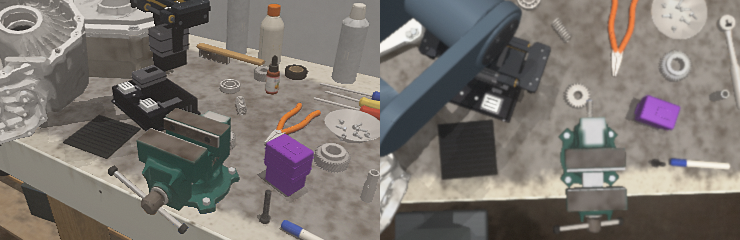

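The pack is held, at about 0.35 kg. In the scene view the low pack is still in the dock at (148,75), and the mat at (100,135) is clear. I'll carry the pack over.

>>> send_rows(plan=[[255,-0.009,-0.001,0,0],[255,-0.018,-0.002,0,0],[255,-0.018,-0.002,0,0],[255,-0.018,-0.002,0,0],[255,-0.018,-0.002,0,0],[255,-0.018,-0.002,0,0],[255,-0.018,-0.002,0,0],[255,-0.018,-0.002,0,0],[255,-0.018,-0.002,0,0],[255,-0.013,-0.002,0,0],[255,-0.008,-0.001,0,0],[255,0,0,0,0],[255,0,0,0.02,0],[255,0,0,0.02,0],[255,0,0,0.02,0],[255,0,0,0.02,0],[255,0,0,0.015,0],[255,0,0,0.01,0],[255,0,0,0,0],[255,0,0,0,0]])

```text
time_s: 9.7
position: [0.4206, -0.2619, 0.0792]
tcp_rot: [[0.935, -0.355, 0.0], [-0.355, -0.935, 0.0], [0.0, -0.0, -1.0]]
force: [0.2, -0.3, -3.3]
opening: 0.576
grasp_force: 30.0
```

```bash
python3 - <<'E'
from h import *
from rig import *
go(.4195,-.261,.060,-20.8)
a,d=capture('scene');cv2.imwrite('pics/m.png',cv2.resize(a[120:280,60:260],None,fx=3,fy=3))
E
```

```text
turn rad -0.0001526060972051062 shift(target frame) [-0.0013 -0.0005  0.0192]
```

View pics/m.png

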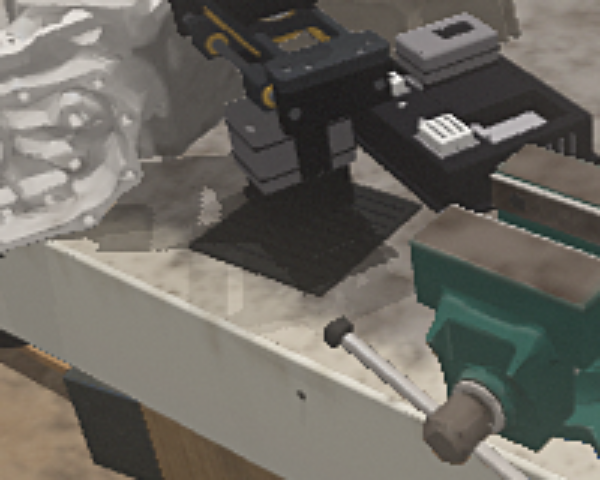

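The pack is upright over the mat at about (300,160) in the crop, with the low pack still in the dock at (450,40). I'll lower it gently.

>>> send_rows(plan=[[255,-0.001,0,0.005,0],[255,0,0,0.005,0],[255,0,0,0.004,0],[255,0,0,0.002,0],[255,0,0,0.001,0],[255,0,0,0,0],[255,0,0,0,0]])

```text
time_s: 10.33
position: [0.4191, -0.2611, 0.0626]
tcp_rot: [[0.935, -0.355, 0.0], [-0.355, -0.935, -0.0], [0.0, 0.0, -1.0]]
force: [0.4, -0.9, -2.7]
opening: 0.577
grasp_force: 30.0
```

>>> send_rows(plan=[[255,0,0,0.001,0],[255,0,0,0.001,0],[255,0,0,0,0],[255,0,0,0,0]])

```text
time_s: 10.67
position: [0.4191, -0.2611, 0.0605]
tcp_rot: [[0.935, -0.355, -0.0], [-0.355, -0.935, 0.0], [-0.0, -0.0, -1.0]]
force: [-1.1, 0.3, -3.4]
opening: 0.574
grasp_force: 30.0
```

>>> send_rows(plan=[[255,0,0,0.001,0],[255,0,0,0.0005,0],[255,0,0,0,0],[255,0,0,0,0]])

```text
time_s: 11.0
position: [0.4191, -0.2612, 0.0599]
tcp_rot: [[0.935, -0.355, 0.0], [-0.355, -0.935, -0.0], [0.001, 0.0, -1.0]]
force: [-0.5, -0.3, 5.6]
opening: 0.574
grasp_force: 30.0
```

Contact is made. I'll release, then go up.

>>> send_rows(plan=[[100,0,0,0,0],[95,0,0,0,0],[80,0,0,0,0],[60,0,0,0,0],[0,0,0,0,0],[0,0,0,0,0],[0,0,0,0,0],[0,0,0,0,0],[0,0,0,0,0],[0,0,0,0,0],[0,0,0,-0.01,0],[0,0,0,-0.02,0],[0,0,0,-0.03,0],[0,0,0,-0.03,0],[0,0,0,-0.03,0],[0,0,0,-0.03,0],[0,0,0,-0.03,0],[0,0,0,0,0],[0,0,0,0,0]])

```text
time_s: 12.58
position: [0.4198, -0.2617, 0.2415]
tcp_rot: [[0.935, -0.355, 0.004], [-0.355, -0.935, -0.004], [0.005, 0.002, -1.0]]
force: [-0.3, 0.2, -0.0]
opening: 0.999
grasp_force: 0.0
```

```bash
python3 - <<'E'
from h import *
from rig import *
c=calibration('wrist');a,d=capture('wrist');P=pts(d,c)
m=(P[...,2]>.08)&(P[...,2]<.1)&(abs(P[...,0]-.42)<.06)&(abs(P[...,1]+.261)<.06)
q=P[m];print(len(q),np.median(q[:,2]) if len(q) else '',cv2.minAreaRect((q[:,:2]*1000).astype(np.float32)) if len(q)>50 else '')
s=read_state();print(s['position'],s['opening'],s['force'])
b,e=capture('scene');cv2.imwrite('pics/f.png',np.hstack([cv2.resize(b[100:260,60:260],(400,320)),cv2.resize(a,(400,320))]))
E
```

```text
3929 0.09086260661878465 ((419.7539978027344, -259.708251953125), (50.0208740234375, 70.69178009033203), 69.21936798095703)
[ 0.41890965 -0.2608992   0.23984598] 1.0000720631281415 [ 0.47445708 -0.05696163 -0.45303454]
```

View pics/f.png

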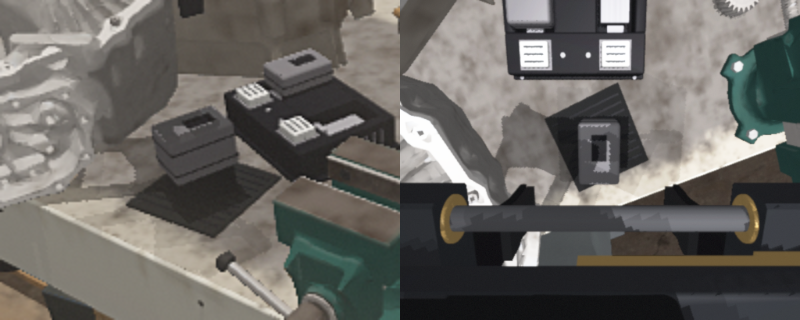

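The left half of the picture shows the tall pack standing upright on the mat at about (195,150), with the low pack latched in the dock at (298,72). The measured pack centre is within 2 mm of the mat centre, so I'm handing in.

```bash
python3 -c "
from rig import hand_in
print(hand_in())"
```

```text
the job is handed in; nothing more can be done
None
```

The tall pack was released with its key, lifted out and set upright within about 2 mm of the mat's centre; the low pack is still latched, and the job was handed in at about 13 s with the robot touching nothing.

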